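# Draw out the sticking caliper guide pin

## Task

The brake caliper carrier in the vice has two upright guide pins: one slides freely, the other drags in its bore because the rubber bush inside has swollen, which cannot be seen, only felt on lifting a pin a little. Draw the dragging pin straight up, without wrenching it sideways, until about 30 mm of its shank shows, ready to be greased, and finish with the gripper still holding it there. The free pin must be fully home at the end; do not pull either pin right out, and do not disturb the things lying on the bench.

Things in the scene. Friction and masses are not known exactly. Their poses are not given: they have to be found in the camera images.
- pin_a_head (a point): Centre of the hexagonal head of an upright steel guide pin, on its axis; z up along the pin, flats facing its x and every 60 degrees on. Head 17 mm across flats, 14 mm tall; below it a neck 12 mm wide, 11 mm tall, a collar 17 mm wide, 3 mm thick, and the shank, 10 mm wide, 60 mm long, hidden in the bore. Home: collar rests on the arm's end face, this point 21 mm above that face. 60 to 95 g.
- pin_b_head (a point): Head centre of the second guide pin, the same in shape, size and axes as the first; both start home and can turn in their bores. One of the two (not known which, and changes from start to start) drags with about 6 to 16 N (less once stopped) over its whole stroke and stays where it is left; the other lifts with 1 to 2 N and drops home when let go. Side load adds some drag to either.
- carrier: Cast-iron caliper carrier, 180 mm wide, held fast by its tie bar in a bench vice. Origin midway between the mouths of its two bores, level with its arms' flat end faces, 240 mm above the bench. Bores at y = -75 and +75 mm, along z, 11 mm wide, 68 mm deep, in round arms 27 mm across. On its +x side a mounting web, 7 mm below the end faces. Only the pins stand above the end faces.
- brake_pad: Worn brake pad lying on the bench beside the vice, steel plate 134 x 50 mm with friction block, 16 mm thick in all; origin at the centre of its underside. To be left alone.
- spanner: Steel spanner 200 mm long, lying on the bench beside the vice; to be left alone.
- grease_brush: Brush 180 mm long, lying on the bench beside the vice; to be left alone.
- grease_tin: Closed round grease tin, 72 mm in diameter, 60 mm tall, standing on the bench beside the vice; origin at the centre of its underside. To be left alone.

How it is judged (in metres and radians):
At the end, for the whole second after the job is handed in: The dragging pin is 30 mm out of its bore, give or take 7 mm, in line with it (0.1 rad), at rest and gripped by the fingers; the pin left behind is home (within 2.5 mm) and is the free one: it presses on its bore with less than 5 N, where the dragging pin would press with more (((z of pin_a_head in the frame of carrier between 0.044 and 0.058 m and angle between the z axis of pin_a_head and the z axis of carrier, either way round below 0.1 rad and contact force between the fingers and pin_a above 3 N and linear speed of pin_a below 0.01 m/s and z of pin_b_head in the frame of carrier below 0.0235 m and contact force between pin_b and carrier below 5 N) or (z of pin_b_head in the frame of carrier between 0.044 and 0.058 m and angle between the z axis of pin_b_head and the z axis of carrier, either way round below 0.1 rad and contact force between the fingers and pin_b above 3 N and linear speed of pin_b below 0.01 m/s and z of pin_a_head in the frame of carrier below 0.0235 m and contact force between pin_a and carrier below 5 N))); the arm keeps its last pose, push and grip.
It fails at once if a pin is wrenched against its bore with more than 70 N (contact force between any of pin_a, pin_b and carrier above 70 N).
It fails at once if a pin is pulled right out of its bore (more than 45 mm) (z of any of pin_a_head, pin_b_head in the frame of carrier above 0.066 m).
It fails at once if something lying on the bench is disturbed (moved more than 30 mm) (distance of any of brake_pad, spanner, grease_brush, grease_tin from where it was at the start of the episode above 0.03 m).
It also fails if it takes over 48 s, if anything falls off the work surface, if the arm or the gripper's body presses on something with over 40 N, if the wrist force passes 120 N, or if a joint passes its speed limit or range.

## Robot

A 6-joint arm with a two-finger parallel gripper is mounted at the origin on the work surface. World frame = base frame: x ahead of the robot, y to its left, z up, the work surface at z = 0. Lengths are in m, angles in degrees, forces in N, time in s.
With the tool pointing down it reaches from about 0.25 to 0.725 m from the base axis. Payload 9.7 kg.
Tool frame: the origin (TCP) lies midway between the tips of the shut fingers; the grasp point (between the pads) lies 19 mm behind it (bot.hold_point_z is the distance from the TCP to the grasp point, in m); z points along the fingers, y is the line along which they close (so a half turn about z gives the same grasp; the last joint's range is limited). The gripper opens to 85 mm and grips with 20 to 120 N. Pads are 22 mm wide; open, the fingers measure 114 mm over their backs; the gripper's body (76 mm by 85 mm) begins 54 mm behind the grasp point. The pads swing forward as they close: fully open they stand 13 mm farther back than shut.
Start: joints at [-72.078, 4.979, 10.078, 95.1, 0, 90], TCP at [0.169, -0.523, 0.208] pointing down, gripper open.
Joint ranges: [-179.16, 179.16], [-48.56, 103.87], [-65.8, 70.77], [-126.05, 130.52], [-82.76, 87.17], [-180, 180]. Speed limits (degrees/s): [127.2, 127.2, 147.25, 180, 180, 180].

## Interface

Orientations are given as [roll, pitch, yaw] about the fixed x, y, z axes, in that order (R = Rz(yaw) Ry(pitch) Rx(roll)).
In Python, from workcell import bot gives the robot as it stands.
- The arm moves only by the tool play_rows, never from a script. Its argument "steps" is a list that holds one entry, the list of rows, each a list of 4 numbers: the shift along the tool's x, y, z in m, then the turn about the tool's z in rad. In form: [[[tx, ty, tz, yaw], ...]]. A call has exactly 5 rows; each row shifts and turns the commanded pose from where the row before left it, along the tool's axes as they then stand; what a row does not reach is not made up. A row lasts 1/12 s, in which the tool goes at most 41.7 mm and 7.16 degrees, less where a joint would pass 70% of its speed; a pose out of reach is approached as far as the arm can. A call is refused whole if a number of a shift passes 0.0417 or a number of a turn 0.125, either way. A call with a gripper value outside its range is refused whole. "gripper" is the finger opening in m, from 0 to 0.0854, set as the call begins (left out, the last holds). The fingers move at their own pace and stop on an object; "squeeze" is the grip in N (left out, the last holds). Time passes only in rows, so rows that do not move let the fingers close, or fill a call up. It gives the time, the measured TCP pose, the force, the opening and the grip force at its end, in the units of the state.
- bot.get_obs(): the state, without advancing time (a new reading comes with each control period).
- bot.camera(name): name is "scene" or "top"; returns a dict with "img" (384x512x3 uint8, blue, green, red), "vfov" (degrees; the focal length in pixels is half the picture's height over the tangent of half this angle, whatever the lens; pixels are square), "cx", "cy" (the principal point, pixels), "D" ([k1, k2, p1, p2, k3] as OpenCV has them; the pictures are not rectified), "xyz" and "attitude" of the camera in the world. Camera axes: x right, y down, z forward; pixel columns grow to the right and rows downward; lengths in m; the calibration is good to about 2 mm. A picture is of the moment at which its call begins. There is no depth.
- bot.job_done(): hands the job in; it is judged then, once.
The state is a dict: "time": time; "q": joint angles; "qd": joint speeds; "joint_efforts": joint torques, N m; "ee_pos": TCP position; "tcp_rot": TCP orientation; "wrist_force": force on the tool from outside, world axes, zero at the start; "torque": the same for the moment, N m; "opening": finger opening in m; "grasp_force": force on a finger pad.
Only numpy, scipy, OpenCV 4.12 (cv2) and the standard library are available. Lean on these libraries where they do the work, as an engineer would, in place of code of your own. Each camera call takes 0.05 s, during which the arm holds its last target. There are 200 camera calls.

## Working session

There is one attempt and no reset: what is moved stays moved. The work goes in short steps, Python scripts to look and compute and a tool call to move; the robot and the scene stay as the last step left them, time stands still between calls to the robot, and variables do not carry over. Pictures are saved under pics/ and viewed, at most 10 in all, crops included, and the job is handed in when it is done.

Besides the shell and the picture viewer there is one more tool, called after "Emit:" as name(argument=value, ...), one argument or row to a line, values as JSON. play_rows: Moves the arm, as the interface text tells. Its arguments: {"type":"object","properties":{"steps":{"type":"array","items":{"type":"array","items":{"type":"array","items":{"type":"number"}}}},"gripper":{"type":"number"},"squeeze":{"type":"number"}},"required":["steps"]}

```bash
mkdir -p pics; ls
python3 - <<'E'
from workcell import bot
import cv2
for n in("scene","top"):
    c=bot.camera(n); cv2.imwrite(f"pics/{n}0.png",c["img"]); print({k:v for k,v in c.items() if k!="img"})
print(bot.get_obs(), bot.hold_point_z)
E
```

```text
pics
{'vfov': 53.06896486885498, 'cx': 253.25007694258187, 'cy': 195.41740446008353, 'D': array([-0.12460466,  0.        ,  0.        ,  0.        ,  0.        ]), 'xyz': array([ 1.05164591, -0.18324319,  0.73839854]), 'attitude': array([-134.51620546,   -0.90301089,   69.830291  ])}
{'vfov': 44.07285922367272, 'cx': 261.61046691889607, 'cy': 196.24076787062643, 'D': array([-0.12082402,  0.        ,  0.        ,  0.        ,  0.        ]), 'xyz': array([0.46117057, 0.04432078, 1.27851193]), 'attitude': array([-1.76144782e+02,  1.05909046e-01, -9.13161032e+01])}
{'time': 0.1, 'q': array([-7.20772256e+01,  5.00922264e+00,  1.00397945e+01,  9.51002703e+01,
       -9.57269553e-04,  9.00020739e+01]), 'qd': array([-0.0946925 ,  0.02591875,  0.09697488, -0.07979389,  0.23078703,
       -0.08335601]), 'joint_efforts': array([ 8.56959614e-04, -5.21562123e+01,  4.65652263e+01,  1.59653270e-02,
        3.43007730e-05,  2.00024436e-05]), 'ee_pos': array([ 0.16917741, -0.52308913,  0.20694893]), 'tcp_rot': array([-1.79930302e+02,  9.59791665e-04,  1.79207017e+01]), 'wrist_force': array([-0.67488427,  0.29177299, -0.15956615]), 'torque': array([-0.03444495,  0.01674167,  0.02221074]), 'grasp_force': 0.0, 'opening': 0.08558567206444423} 0.0187
```

View pics/scene0.png

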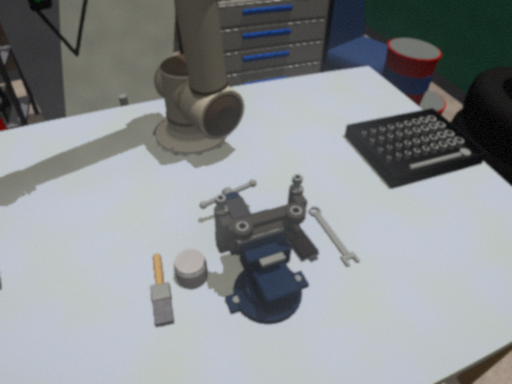

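View pics/top0.png

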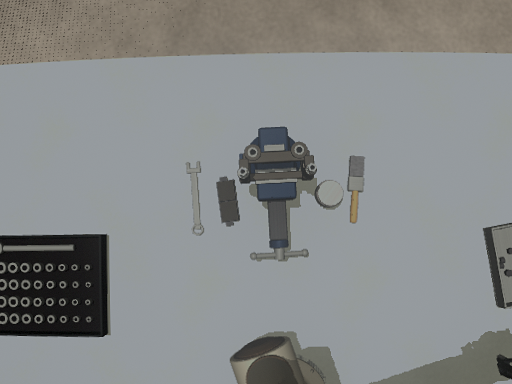

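The scene picture shows the carrier in the vice, with pins near (297,182) and (242,227). In the top picture the pins are near (243,172) and (311,168), and the web eyes are near (253,152) and (299,150). I'll enlarge both.

Run:
```python
import cv2,numpy as np
a=cv2.imread("pics/top0.png")[140:190,225:335]; b=cv2.imread("pics/scene0.png")[165:255,205:325]
r=lambda i,w:cv2.resize(i,(w,int(i.shape[0]*w/i.shape[1])),interpolation=cv2.INTER_CUBIC)
cv2.imwrite("pics/topc.png",r(a,770)) # x7
cv2.imwrite("pics/scenec.png",r(b,720)) # x6
```

```text
(no output)
```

View pics/topc.png

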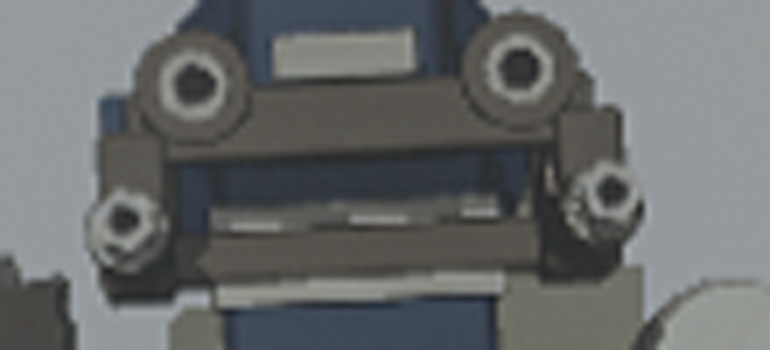

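View pics/scenec.png

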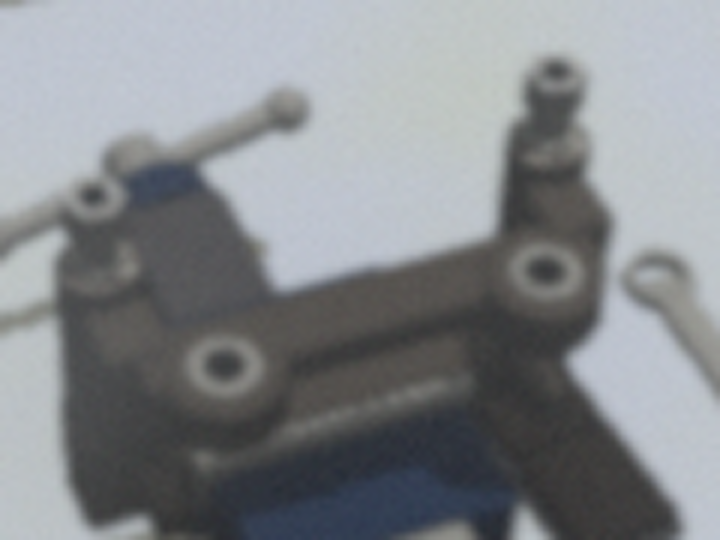

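The head sockets are at (242.7,171.3) and (312.4,167.3) in the top image. In the scene image they are at (297.5,177.0) and (220.5,197.5) respectively. Next I triangulate them.

```bash
cat > h.py <<'E'
import numpy as np,cv2
from scipy.spatial.transform import Rotation as R
from workcell import bot
def cal(c):
    f=192/np.tan(np.radians(c["vfov"]/2))
    return np.array([[f,0,c["cx"]],[0,f,c["cy"]],[0,0,1.]]),R.from_euler("xyz",c["attitude"],degrees=True).as_matrix(),np.array(c["xyz"]),c["D"]
def ray(k,p):
    K,r,o,D=k; u=cv2.undistortPoints(np.array([[p]],float),K,D)[0,0]; d=r@[*u,1]; return o,d/np.linalg.norm(d)
def tri(a,b):
    A=sum(np.eye(3)-np.outer(d,d) for o,d in(a,b)); B=sum((np.eye(3)-np.outer(d,d))@o for o,d in(a,b))
    x=np.linalg.solve(A,B); return x,[np.linalg.norm(np.cross(x-o,d)) for o,d in(a,b)]
def plane(a,z): o,d=a; return o+d*(z-o[2])/d[2]
def proj(k,X):
    K,r,o,D=k; return cv2.projectPoints(np.array([X],float),cv2.Rodrigues(r.T)[0],-r.T@o,K,D)[0][0,0]
E
python3 - <<'E'
from h import *
T=cal(bot.camera("top"));S=cal(bot.camera("scene"))
for t,s in(((242.7,171.3),(297.5,177)),((312.4,167.3),(220.5,197.5))):
    print(tri(ray(T,t),ray(S,s)),plane(ray(T,t),.268),plane(ray(S,s),.268))
# web eyes z=.233
for t,s in(((225+192/7,140+84/7),(205+545/6,165+270/6)),((225+519/7,140+68/7),(205+224/6,165+366/6))):
    print("web",tri(ray(T,t),ray(S,s)))
E
```

```text
(array([0.58406945, 0.08393182, 0.26548252]), [np.float64(0.00010396741995318083), np.float64(0.0001039674199531112)]) [0.58380934 0.08392711 0.268     ] [0.58652333 0.08241136 0.268     ]
(array([ 0.58927522, -0.06613955,  0.2660222 ]), [np.float64(7.853410024104336e-05), np.float64(7.853410024109215e-05)]) [ 0.58904836 -0.06584879  0.268     ] [ 0.5911822  -0.06670287  0.268     ]
web (array([0.63102392, 0.06262313, 0.23088494]), [np.float64(0.0002349635187579172), np.float64(0.0002349635187579032)])
web (array([ 0.63408855, -0.04161326,  0.22988328]), [np.float64(1.4977488804424993e-05), np.float64(1.4977488804430386e-05)])
```

Run:
```python
from h import *
out=[]
acc=np.mean([bot.camera("top")["img"].astype(float) for _ in range(8)],0)
sc=np.mean([bot.camera("scene")["img"].astype(float) for _ in range(8)],0)
for im,(u,v) in((acc,(242.7,172)),(acc,(312,169)),(sc,(297.5,180)),(sc,(220.5,200))):
    M=np.float32([[19,0,190-19*u],[0,19,140-19*v]])
    c=cv2.warpAffine(im.astype(np.float32),M,(390,290),flags=cv2.INTER_CUBIC)
    out.append(np.clip(c*1.2,0,255))
cv2.imwrite("pics/hex.png",np.vstack([np.hstack(out[:2]),np.hstack(out[2:])]))
```

```text
[ WARN:0@4.719] global loadsave.cpp:1063 imwrite_ Unsupported depth image for selected encoder is fallbacked to CV_8U.
```

View pics/hex.png

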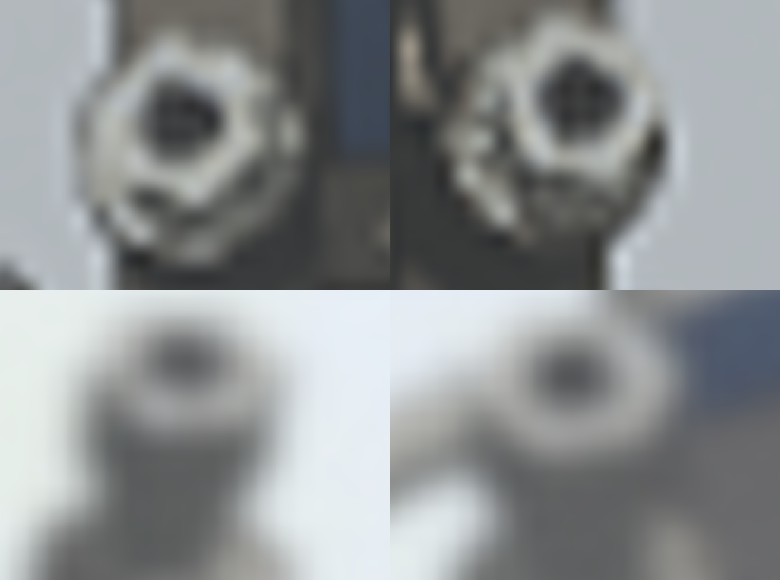

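Each head has a hexagon corner pointing roughly along the image vertical (about 5° world yaw), so the flats face ±y. The fingers can close along y with tool yaw about 4°. I go above the −y pin first.

Emit:
play_rows(
  steps=[
    [[0, 0, -0.031, 0.081], [0, 0, -0.031, 0.081], [0, 0, -0.031, 0.081], [0.026, -0.0246, 0, 0], [0.026, -0.0246, 0, 0]],
  ],
  gripper=0.05,
  squeeze=20,
)

```text
time: 1.42
ee_pos: [0.2178, -0.4716, 0.3023]
tcp_rot: [179.8, -0.1, 3.8]
wrist_force: [-0.1, 0.1, -0.4]
opening: 0.05
grasp_force: 0.0
```

Emit:
play_rows(
  steps=[
    [[0.026, -0.0246, 0, 0], [0.026, -0.0246, 0, 0], [0.026, -0.0246, 0, 0], [0.026, -0.0246, 0, 0], [0.026, -0.0246, 0, 0]],
  ],
)

```text
time: 1.83
ee_pos: [0.3396, -0.3374, 0.3008]
tcp_rot: [180.0, -0.0, 4.0]
wrist_force: [1.1, -0.2, -0.7]
opening: 0.0502
grasp_force: 0.0
```

Emit:
play_rows(
  steps=[
    [[0.026, -0.0246, 0, 0], [0.026, -0.0246, 0, 0], [0.026, -0.0246, 0, 0], [0.026, -0.0246, 0, 0], [0.026, -0.0246, 0, 0]],
  ],
)

```text
time: 2.25
ee_pos: [0.4608, -0.2055, 0.3008]
tcp_rot: [180.0, -0.0, 4.0]
wrist_force: [0.4, -1.7, -0.0]
opening: 0.0498
grasp_force: 0.0
```

Emit:
play_rows(
  steps=[
    [[0.026, -0.0246, 0, 0], [0.026, -0.0246, 0, 0], [0.026, -0.0246, 0, 0], [0.026, -0.0246, 0, 0], [0, 0, 0, 0]],
  ],
)

```text
time: 2.67
ee_pos: [0.5598, -0.0975, 0.2988]
tcp_rot: [-179.9, 0.1, 4.2]
wrist_force: [-0.0, 0.4, -0.2]
opening: 0.0502
grasp_force: 0.0
```

Emit:
play_rows(
  steps=[
    [[0.0158, -0.0146, 0, 0], [0.0158, -0.0146, 0, 0], [0, 0, 0, 0], [0, 0, 0, 0], [0, 0, 0, 0]],
  ],
)

```text
time: 3.08
ee_pos: [0.5859, -0.0707, 0.3006]
tcp_rot: [180.0, 0.0, 4.0]
wrist_force: [-0.2, 0.2, -0.1]
opening: 0.05
grasp_force: 0.0
```

Run:
```python
from h import *
o=bot.get_obs(); print(o["ee_pos"],o["tcp_rot"],o["time"])
ct=bot.camera("top");cs=bot.camera("scene")
a=cs["img"][130:240,175:315]; cv2.imwrite("pics/s1.png",cv2.resize(a,(700,550),interpolation=cv2.INTER_CUBIC))
```

```text
[ 0.58594591 -0.07065845  0.30059063] [1.79992200e+02 1.93380551e-02 4.00345249e+00] 3.0833
```

View pics/s1.png

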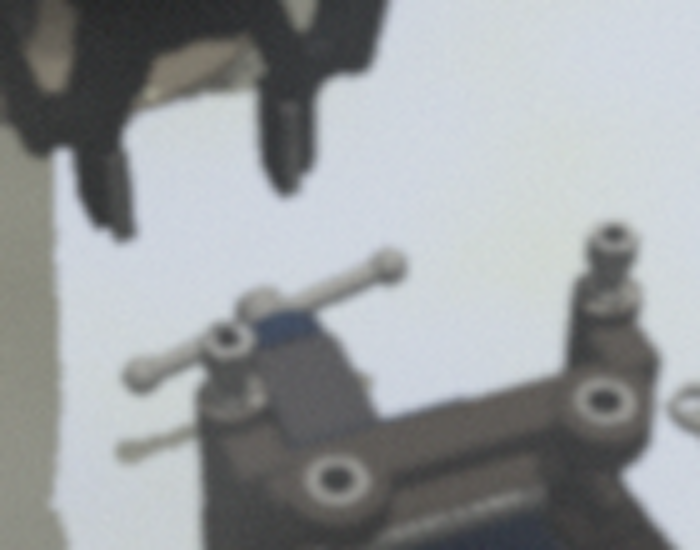

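The fingertips stand at about (199,178) and (233,168) in the scene frame, above and behind the −y pin. I correct the offset and go down.

Emit:
play_rows(
  steps=[
    [[0.0036, -0.0044, 0, 0], [0, 0, 0.018, 0], [0, 0, 0.018, 0], [0, 0, 0.0195, 0], [0, 0, 0, 0]],
  ],
)

```text
time: 3.6
ee_pos: [0.5884, -0.0658, 0.2416]
tcp_rot: [-179.9, 0.3, 4.0]
wrist_force: [-0.3, -0.6, -1.4]
opening: 0.0499
grasp_force: 0.0
```

Emit:
play_rows(
  steps=[
    [[0, 0, 0, 0], [0, 0, 0, 0], [0, 0, 0, 0], [0, 0, 0, 0], [0, 0, 0, 0]],
  ],
  gripper=0.03,
)

```text
time: 4.02
ee_pos: [0.5899, -0.0657, 0.246]
tcp_rot: [180.0, -0.1, 4.0]
wrist_force: [1.0, 0.2, -0.8]
opening: 0.0299
grasp_force: 0.0
```

Run:
```python
from h import *
o=bot.get_obs(); print(o["ee_pos"],o["tcp_rot"],o["time"],o["wrist_force"],o["torque"])
ct=bot.camera("top");cs=bot.camera("scene")
a=cs["img"][140:240,170:270]; b=ct["img"][135:185,285:335]
r=lambda i:cv2.resize(i,(395,395),interpolation=cv2.INTER_CUBIC)
cv2.imwrite("pics/s2.png",np.hstack([r(a),r(b)]))
```

```text
[ 0.58988671 -0.06571743  0.24599218] [ 1.79988005e+02 -7.48638431e-02  3.99635813e+00] 4.0167 [ 1.00559495  0.22575336 -0.81697061] [-0.0050714  -0.00622571 -0.01459868]
```

View pics/s2.png

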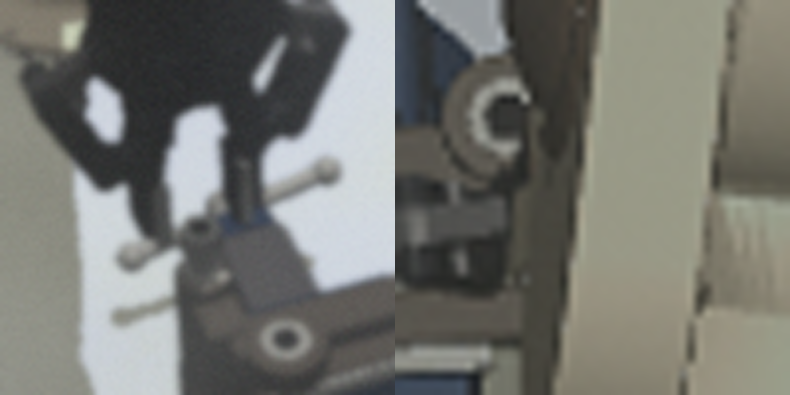

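Run:
```python
from h import *
S=cal(bot.camera("scene"))
f=lambda X:(proj(S,X)-[170,140])*3.95
p=np.array([.5899,-.0657,.246]);y=np.array([.07,-.9976,0])
for dz in(0,.008,.013,.02):
    print(dz,f(p+[0,0,dz]),f(p+y*.015+[0,0,dz]),f(p-y*.015+[0,0,dz]),f(p-y*.015+[.011,0,dz]))
print(f([.5892,-.0661,.268]))
g=lambda X:(proj(S,X)-[175,130])*5
p=np.array([.5859,-.0707,.3006])
for dz in(0,.008,.013): print(g(p+y*.025+[0,0,dz]),g(p-y*.025+[0,0,dz]))
```

```text
0 [202.95186999 259.39064144] [171.57452248 268.9322863 ] [233.95877925 249.96138943] [241.40505313 266.55633159]
0.008 [202.18708625 246.94297455] [170.54073558 256.48765302] [233.45615449 237.51327501] [240.95710712 254.11234182]
0.013 [201.70370867 239.05727318] [169.88716417 248.60300152] [233.13860842 229.62817321] [240.67407855 246.22826764]
0.02 [201.01992321 227.87790107] [168.9623945  237.42396028] [232.68958794 218.45082346] [240.27383105 235.05026736]
[199.49302468 223.80714409]
[136.81431954 281.1572282 ] [276.44275315 241.41913423]
[134.96599834 263.45951758] [275.83618374 223.76966245]
[133.79712212 252.24083646] [275.45305529 212.58608052]
```

Emit:
play_rows(
  steps=[
    [[0, 0, 0.0015, 0], [0, 0, 0.0015, 0], [0, 0, 0, 0], [0, 0, 0, 0], [0, 0, 0, 0]],
  ],
  gripper=0.021,
)

```text
time: 4.58
ee_pos: [0.5895, -0.0657, 0.242]
tcp_rot: [-180.0, 0.0, 4.0]
wrist_force: [-0.1, 0.1, -0.8]
opening: 0.0211
grasp_force: 0.0
```

Emit:
play_rows(
  steps=[
    [[0, 0, 0, 0], [0, 0, 0, 0], [0, 0, 0, 0], [0, 0, 0, 0], [0, 0, 0, 0]],
  ],
  gripper=0.012,
  squeeze=25,
)

```text
time: 5.0
ee_pos: [0.5895, -0.0656, 0.2422]
tcp_rot: [-180.0, -0.0, 4.0]
wrist_force: [-0.2, 1.3, 0.6]
opening: 0.0152
grasp_force: 24.4
```

Emit:
play_rows(
  steps=[
    [[0, 0, -0.0008, 0], [0, 0, -0.0008, 0], [0, 0, -0.0008, 0], [0, 0, -0.0008, 0], [0, 0, -0.0008, 0]],
  ],
)

```text
time: 5.42
ee_pos: [0.5893, -0.0657, 0.2449]
tcp_rot: [-180.0, 0.1, 4.0]
wrist_force: [0.5, 1.0, -12.3]
opening: 0.0151
grasp_force: 24.8
```

Run:
```python
from h import *
for i in range(3):
    o=bot.get_obs(); print(o["ee_pos"],o["opening"],o["grasp_force"],o["wrist_force"],o["torque"])
    bot.camera("scene")
```

```text
[ 0.58934595 -0.06569189  0.24494978] 0.015056946676278915 24.769189283251762 [  0.53986683   0.96317542 -12.31980234] [ 0.09864183 -0.31243815 -0.02883879]
[ 0.589369   -0.0656885   0.24533252] 0.015134677389260111 24.540978725999594 [  0.82597372   0.61514355 -14.11580378] [ 0.10793904 -0.20533159  0.0011001 ]
[ 0.58939279 -0.06566707  0.24540117] 0.01507354936717629 24.84184367582202 [  0.2613622    0.09875605 -11.46730573] [ 0.08936    -0.19866871  0.00137805]
```

Run:
```python
from h import *
cs=bot.camera("scene");S=cal(cs)
acc=np.mean([bot.camera("scene")["img"].astype(float) for _ in range(4)],0)
a=np.clip(acc[160:220,180:260]*1.3,0,255).astype(np.uint8)
o=bot.get_obs()
print((proj(S,o["ee_pos"]+[0,0,.019])-[180,160])*9.5, (proj(S,o["ee_pos"])-[180,160])*9.5,o["wrist_force"],o["torque"],o["ee_pos"])
cv2.imwrite("pics/s3.png",cv2.resize(a,(760,570),interpolation=cv2.INTER_CUBIC))
```

```text
[388.17418482 360.90438337] [392.59150528 432.80272331] [  0.98432684   1.10623404 -14.41347745] [ 0.14270128 -0.15722243 -0.04449741] [ 0.58943761 -0.06567006  0.24581956]
```

View pics/s3.png

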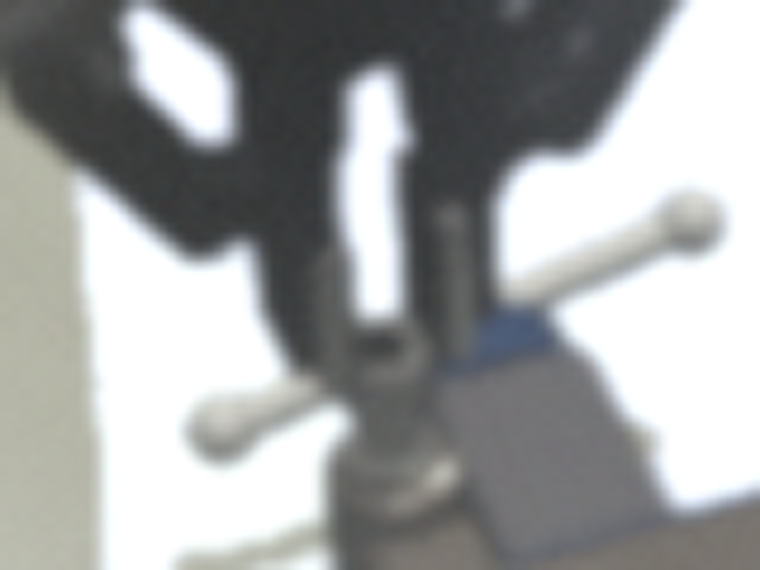

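The fingertips at (330,395) and (455,365) straddle the head, whose top is at (385,345). It has risen about 3 mm and pulls with roughly 12–14 N, so this is the dragging pin. I firm up the grip and draw it up.

Emit:
play_rows(
  steps=[
    [[0, 0, 0, 0], [0, 0, 0, 0], [0, 0, 0, 0], [0, 0, -0.001, 0], [0, 0, -0.001, 0]],
  ],
  squeeze=60,
  gripper=0.0,
)

```text
time: 6.23
ee_pos: [0.5895, -0.0657, 0.2482]
tcp_rot: [-180.0, 0.0, 4.0]
wrist_force: [0.0, 0.1, -11.7]
opening: 0.0122
grasp_force: 58.7
```

Emit:
play_rows(
  steps=[
    [[0, 0, -0.001, 0], [0, 0, -0.001, 0], [0, 0, -0.001, 0], [0, 0, -0.001, 0], [0, 0, -0.001, 0]],
  ],
)

```text
time: 6.65
ee_pos: [0.5895, -0.0657, 0.2532]
tcp_rot: [-180.0, 0.0, 4.0]
wrist_force: [-0.8, -0.2, -12.9]
opening: 0.0124
grasp_force: 58.8
```

Run:
```python
from h import *
acc=np.mean([bot.camera("scene")["img"].astype(float) for _ in range(4)],0)
a=np.clip(acc[160:220,180:260]*1.3,0,255).astype(np.uint8)
o=bot.get_obs();print(o["wrist_force"],o["torque"],o["ee_pos"],o["opening"])
cv2.imwrite("pics/s4.png",cv2.resize(a,(760,570),interpolation=cv2.INTER_CUBIC))
```

```text
[ -2.21836131   0.28666459 -10.11172538] [0.15829694 0.32130229 0.00286269] [ 0.58953733 -0.06570638  0.25334636] 0.012292860851386889
```

View pics/s4.png

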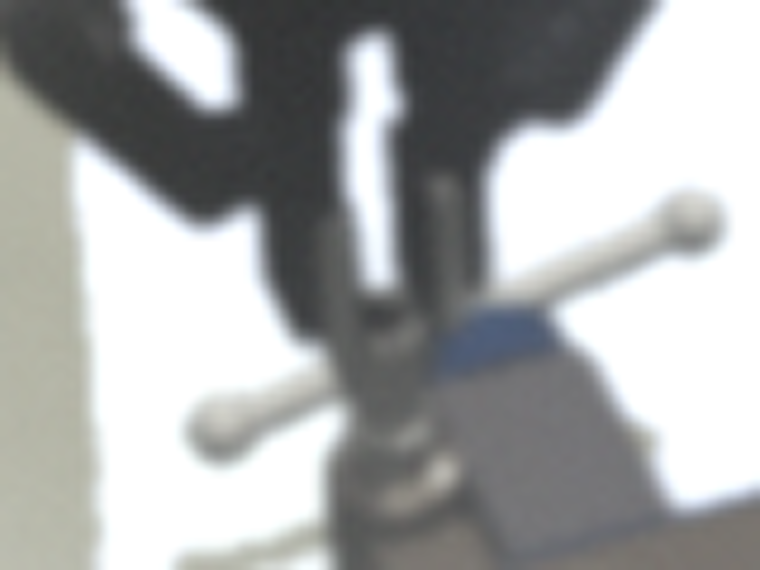

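The head top has moved up from v≈345 to v≈315, about 7 mm, in step with the tool. So there is no slip, and I go on lifting.

Emit:
play_rows(
  steps=[
    [[0, 0, -0.001, 0], [0, 0, -0.001, 0], [0, 0, -0.001, 0], [0, 0, -0.001, 0], [0, 0, -0.001, 0]],
  ],
)

```text
time: 7.27
ee_pos: [0.5895, -0.0657, 0.2581]
tcp_rot: [-180.0, 0.0, 4.0]
wrist_force: [-1.9, 0.8, -12.0]
opening: 0.0124
grasp_force: 58.9
```

Emit:
play_rows(
  steps=[
    [[0, 0, -0.001, 0], [0, 0, -0.001, 0], [0, 0, -0.001, 0], [0, 0, -0.001, 0], [0, 0, -0.001, 0]],
  ],
)

```text
time: 7.68
ee_pos: [0.5895, -0.0657, 0.2632]
tcp_rot: [180.0, 0.0, 4.0]
wrist_force: [-2.6, 0.4, -14.0]
opening: 0.0122
grasp_force: 58.6
```

Emit:
play_rows(
  steps=[
    [[0, 0, -0.001, 0], [0, 0, -0.001, 0], [0, 0, -0.001, 0], [0, 0, -0.001, 0], [0, 0, -0.001, 0]],
  ],
)

```text
time: 8.1
ee_pos: [0.5895, -0.0657, 0.2682]
tcp_rot: [180.0, 0.0, 4.0]
wrist_force: [-2.7, 0.0, -14.4]
opening: 0.0122
grasp_force: 58.6
```

Emit:
play_rows(
  steps=[
    [[0, 0, -0.001, 0], [0, 0, -0.001, 0], [0, 0, -0.001, 0], [0, 0, -0.001, 0], [0, 0, 0, 0]],
  ],
)

```text
time: 8.52
ee_pos: [0.5897, -0.0657, 0.2726]
tcp_rot: [180.0, -0.0, 4.0]
wrist_force: [-1.6, 0.5, -8.5]
opening: 0.0122
grasp_force: 59.6
```

Run:
```python
from h import *
cs=bot.camera("scene");S=cal(cs)
acc=np.mean([bot.camera("scene")["img"].astype(float) for _ in range(4)],0)
a=np.clip(acc[150:225,200:320]*1.3,0,255).astype(np.uint8)
o=bot.get_obs();print(o["wrist_force"],o["torque"],o["ee_pos"],o["opening"],o["grasp_force"])
for h in(0,.01,.025,.03,.035): print(h,(proj(S,[.5893,-.0661,.266+h])-[200,150])*6.5)
cv2.imwrite("pics/s5.png",cv2.resize(a,None,fx=6.5,fy=6.5,interpolation=cv2.INTER_CUBIC))
```

```text
[-1.43806944  0.01530036 -5.72556356] [0.06255422 0.51136762 0.00611689] [ 0.58965483 -0.06570307  0.27260462] 0.012274648984769971 60.20556758401602
0 [133.71539497 308.84457004]
0.01 [132.06317499 282.09065199]
0.025 [129.53043325 240.88449749]
0.03 [128.67139094 226.85437939]
0.035 [127.80483197 212.67347905]
```

View pics/s5.png

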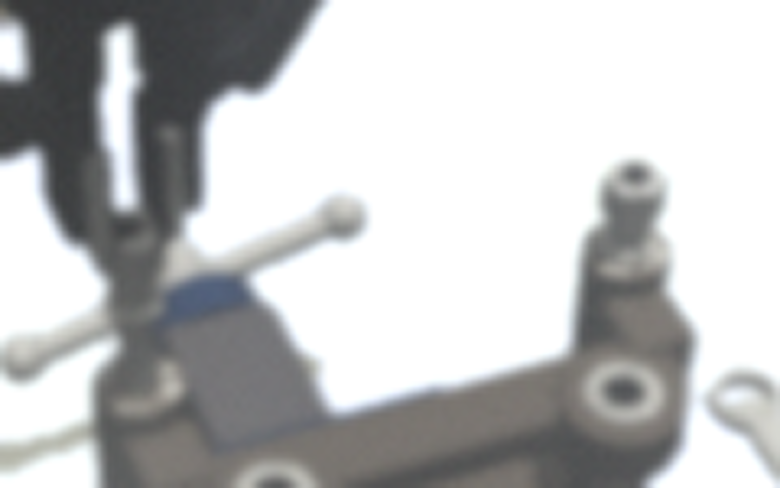

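The held head is at (130,227) in this crop, which is about 30 mm out. Its collar is clear of the face, and the other pin at (633,173) is still home. I let it settle and hand in.

Emit:
play_rows(
  steps=[
    [[0, 0, 0, 0], [0, 0, 0, 0], [0, 0, 0, 0], [0, 0, 0, 0], [0, 0, 0, 0]],
  ],
)

```text
time: 9.18
ee_pos: [0.5897, -0.0657, 0.2726]
tcp_rot: [180.0, -0.1, 4.0]
wrist_force: [-1.3, -0.6, -2.6]
opening: 0.0123
grasp_force: 61.1
```

```bash
python3 -c "
from workcell import bot
print(bot.job_done())"
```

```text
the job is handed in; nothing more can be done
None
```

I drew the dragging pin (the one on the −y side) straight up to about 30 mm out and handed the job in with the gripper still holding it; the verdict was not reported back. It pulled with about 12–14 N while moving; I never lifted the other pin, which looks fully home in the last picture.

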